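Roll the thumb wheel of the setting gauge until the jaw gap is at its mark

ROBOT

A 6-joint arm with a two-finger parallel gripper is mounted at the origin on a cart in front of the work surface, level with it; the furniture and walls round the work are solid. World frame = base frame: x ahead of the robot, y to its left, z up, the work surface at z = 0. Lengths are in m, angles in rad, forces in N, time in s.
With the tool pointing down it reaches from about 0.3 to 0.75 m from the base axis. Payload 8.5 kg.
Tool frame: the origin (TCP) lies midway between the tips of the shut fingers; the grasp point (between the pads) lies 19 mm behind it; z points along the fingers, y is the line along which they close (so a half turn about z gives the same grasp; the last joint's range is limited). The gripper opens to 88 mm and grips with 3 to 60 N. Pads are 18 mm wide; open, the fingers measure 123 mm over their backs; the gripper's body (75 mm by 187 mm) begins 45 mm behind the grasp point.
Start: joints at [-1.39, 0.381, 1.297, -0, 1.464, -0.215], TCP at [0.212, -0.507, 0.21] pointing down, gripper open.
Joint ranges: [-3.11, 3.11], [-0.89, 2.33], [0.22, 2.48], [-1.42, 4.56], [0.17, 2.85], [-2.88, 2.88]. Speed limits (rad/s): [2.39, 2.39, 3.14, 3.14, 3.14, 3.14].

INTERFACE

Orientations are given as a unit quaternion [w, x, y, z].
In Python, from station import * gives the robot as it stands.
- The arm moves only by the tool move_arm, never from a script. Its argument "targets" is a list that holds one entry, the list of rows, each a list of 5 numbers: the shift along the tool's x, y, z in cm, then the turn about the tool's z in rad, then the closure, from -1 (fully open) to 1 (shut). In form: [[[dx, dy, dz, yaw, fingers], ...]]. A call has 1 to 8 rows; each row is the pose to reach, as a shift and turn from the pose commanded when the call began, along the tool's axes at that moment; what a row does not reach only later rows make up. A row lasts 1/8 s, in which the tool goes at most 62.5 mm and 10.7 degrees, less where a joint would pass 70% of its speed; a pose out of reach is approached as far as the arm can. A call with a gripper value outside its range is refused whole. The fingers move at their own pace and stop on an object; "force" is the grip in N (left out, the last holds). Time passes only in rows, so rows that repeat a pose let the fingers close. It gives the time, the measured TCP pose, the force, the opening and the grip force at its end, in the units of the state.
- sense(): the state, without advancing time (a new reading comes with each control period).
- read_camera(name): name is "scene" or "top"; returns a dict with "img" (384x512x3 uint8, red, green, blue), "camera_matrix" (3x3 intrinsics, pixels), "extrinsics" (4x4, takes a point from world to camera coordinates). Camera axes: x right, y up, looking along -z (the intrinsics and any distortion apply to the point x, -y, -z); pixel columns grow to the right and rows downward; lengths in m; the calibration is good to about 2 mm. A picture is of the moment at which its call begins. There is no depth.
- sign_off(): hands the job in; it is judged then, once.
The state is a dict: "clock": time; "q": joint angles; "dq": joint speeds; "tau": joint torques, N m; "position": TCP position; "orientation": TCP orientation; "ft_force": force on the tool from outside, world axes, zero at the start; "moment": the same for the moment, N m; "width": finger opening in m; "gripper_force": force on a finger pad.
Only numpy, scipy, OpenCV 4.12 (cv2) and the standard library are available. Lean on these libraries where they do the work, as an engineer would, in place of code of your own. Each camera call takes 0.05 s, during which the arm holds its last target. There are 200 camera calls.

TASK

Close the gap of the bench setting gauge to its gauge mark: lay a fingertip on top of the upright knurled wheel and roll it towards the fixed jaw, in several light strokes if need be, until the pointer on the sliding jaw lines up with the tip of the clamped mark, then take the hand clear. Press only gently, move the jaw by the wheel alone without touching it, pinch or pick up nothing, and leave the things lying around where they are.

Things in the scene. Friction and masses are not known exactly. Their poses are not given: they have to be found in the camera images.
- gauge: Bench gauge fixed to the bench, dark steel base 150x200x12 mm. Origin on the work surface under it; x points away from the robot at yaw 0, y along the jaw travel (left at yaw 0), z up. From front to rear: scale ledge with the gauge mark (x -79..-61 mm, top z 48), jaws (x -55..-21), grey gearbox (x -14..16), knurled wheel (x 29..47). Fixed jaw at the -y end.
- spring_head: Upper part of the gauge on four spring pins, with jaws (top z 59 mm, pointer 61), gearbox (y +-65, top z 65) and wheel. Origin and axes as gauge when at rest. A finger on the wheel lowers the whole head: it gives from 2 N of push, then 1 mm per 1 N, to a hard stop 5 mm down (7 N), and rises again. Two 6 mm cheeks beside the wheel, tops at z 85, leave 7 mm of rim free.
- adjuster_wheel: Upright knurled steel wheel, radius 32 mm, 18 mm wide; origin at its centre, 60 mm above the work surface; its axle, its own x axis, lies level along gauge x. Rolling the top of its rim to the gauge's -y (towards the fixed jaw) closes the gap, rolling back opens it: 32 mm of fingertip travel moves the jaw 15 mm. It stays as turned when let go; 1 N along the rim turns it.
- wheel_top (a point): Highest point of the wheel's rim at rest, at (38, 0, 92) mm in the gauge's frame. Fixed to the gauge: it neither sinks nor turns with the wheel.
- sliding_jaw (a joint): Travel of the sliding jaw towards the fixed jaw (gauge -y), m; 0.015 per radian of the wheel, range -0.003 to 0.054, starts between 0 and 0.0045. The gap between the jaws is 80 mm minus this.
- pointer_tip (a point): Tip of the dark tapered pointer on top of the sliding jaw; it points to the gauge's -x (front), over the scale ledge, 58 mm above the work surface. Axes as the gauge's. At zero travel it lies at (-70.5, 10) mm in the gauge's frame.
- gauge_mark (a point): Tip of the tapered nose of the gauge mark, a small dark rider (16 mm wide, with a brass clamping screw) fixed on the front of the scale ledge; it points to the gauge's +x, meeting the pointer tip when the gap is right. Axes as the gauge's. It lies between y = -32 and -12 mm in the gauge's frame and differs each time; leave it alone.
- lens_barrel_2: Bystander: black lens barrel standing on end, 55 mm across, 48 tall. Loose; origin at the centre of its underside.
- lens_cap_3: Bystander: black round lens cap lying flat, 69 mm across, 12 thick. Loose; origin at the centre of its underside.
- tape_kapton: Bystander: small amber tape roll lying flat, 57 mm across, 12 thick. Loose; origin at the centre of its underside.
- tweezers: Bystander: steel tweezers, 18x120x10 mm, lying. Loose; origin at the centre of its underside.
- pen_silver: Bystander: silver pen, 145 mm long, lying. Loose; origin at the centre of its underside.
- battery_3: Bystander: dark camera battery standing on end, 38x22x69 mm. Loose; origin at the centre of its underside.

How it is judged:
On the way:
1. a fingertip rolls the wheel (contact force between the fingers and adjuster_wheel above 0.3 N and velocity of joint sliding_jaw above 0.001 m/s), for 0.1 s.
At the end, for the whole second after the job is handed in: The pointer tip on the sliding jaw is within 2.5 mm of the gauge mark's tip along the jaw's travel (gauge y), and the wheel is at rest (y of pointer_tip in the frame of gauge_mark between -0.0025 and 0.0025 m and velocity of joint sliding_jaw between -0.001 and 0.001 m/s); the robot touches nothing.
It fails at once if the wheel is pressed or squeezed with more than 25 N (contact force between the fingers and adjuster_wheel above 25 N).
It fails at once if the sliding jaw is pushed directly (contact force between any of the fingers, the arm and sliding_jaw above 1 N).
It fails at once if a bystander is shifted by more than 15 mm or lifted (distance of any of lens_barrel_2, lens_cap_3, tape_kapton, tweezers, pen_silver, battery_3 from where it was at the start of the episode above 0.015 m).
It also fails if it takes over 51 s, if anything falls off the work surface, if the arm or the gripper's body presses on something with over 40 N, if the wrist force passes 120 N, or if a joint passes its speed limit or range.

## Working session

There is one attempt and no reset: what is moved stays moved. The work goes in short steps, Python scripts to look and compute and a tool call to move; the robot and the scene stay as the last step left them, time stands still between calls to the robot, and variables do not carry over. Pictures are saved under pics/ and viewed, at most 10 in all, crops included, and the job is handed in when it is done.

Besides the shell and the picture viewer there is one more tool, called after "Emit:" by a JSON object that holds its "method" and its "body", one argument or row to a line. move_arm: Moves the arm, as the interface text tells. Its arguments: {"type":"object","properties":{"targets":{"type":"array","items":{"type":"array","items":{"type":"array","items":{"type":"number"}}}},"force":{"type":"number"}},"required":["targets"]}

```bash
mkdir -p pics; cat > h.py <<'E'
from station import *
import numpy as np, cv2
def snap(n,f):
    c=read_camera(n); cv2.imwrite(f,cv2.cvtColor(c["img"],cv2.COLOR_RGB2BGR)); np.savez(f"cal_{n}.npz",K=c["camera_matrix"],E=c["extrinsics"]); return c
def ray(n,u,v,z):
    d=np.load(f"cal_{n}.npz");K,E=d["K"],d["E"]
    r=np.linalg.inv(K)@[u,v,1]; r=np.array([r[0],-r[1],-r[2]])
    R,t=E[:3,:3],E[:3,3]; o=-R.T@t; w=R.T@r
    return o+w*(z-o[2])/w[2]
def proj(n,p):
    d=np.load(f"cal_{n}.npz");K,E=d["K"],d["E"]
    c=E[:3,:3]@p+E[:3,3]; q=K@[c[0],-c[1],-c[2]]; return q[:2]/q[2]
E
python3 - <<'E'
from h import *
for n in("top","scene"):
    c=snap(n,f"pics/{n}0.png"); print(n,c["camera_matrix"].tolist(),c["extrinsics"].round(3).tolist(),[k for k in c])
print(sense())
E
```

```text
top [[489.6793012930769, 0.0, 249.84292725387544], [0.0, 489.6793012930769, 183.0588550926975], [0.0, 0.0, 1.0]] [[0.023, -1.0, -0.004, -0.244], [0.995, 0.023, 0.093, -0.475], [-0.093, -0.006, 0.996, -1.231], [0.0, 0.0, 0.0, 1.0]] ['img', 'camera_matrix', 'extrinsics']
scene [[369.43239017146766, 0.0, 256.0950415197279], [0.0, 369.43239017146766, 198.45338003306443], [0.0, 0.0, 1.0]] [[0.899, -0.438, 0.01, -0.535], [0.219, 0.469, 0.855, -0.049], [-0.379, -0.767, 0.518, -0.94], [0.0, 0.0, 0.0, 1.0]] ['img', 'camera_matrix', 'extrinsics']
{'clock': 0.1, 'q': array([-1.39030158e+00,  3.81133448e-01,  1.29814098e+00, -2.77369744e-05,
        1.46358799e+00, -2.15281876e-01]), 'dq': array([ 0.00049893, -0.00148509, -0.0016117 , -0.00119975, -0.00147104,
        0.00096646]), 'tau': array([ 2.62172158e-03, -4.38654256e+01, -2.24909842e+01,  7.13931187e-02,
        3.41711368e-02, -7.13127042e-05]), 'position': array([ 0.21198734, -0.5072035 ,  0.20941178]), 'orientation': array([-6.35024945e-04,  9.80483429e-01,  1.96600717e-01, -2.74354304e-06]), 'ft_force': array([ 0.0842305 , -0.51117796, -0.44774057]), 'moment': array([ 0.02457617, -0.00329921, -0.00729651]), 'gripper_force': 0.0, 'width': 0.08801871378135251}
```

View pics/top0.png

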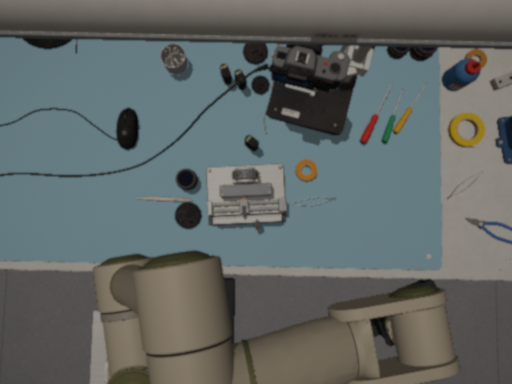

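View pics/scene0.png

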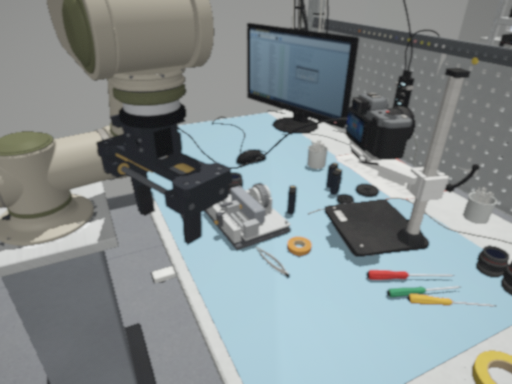

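The top view shows the gauge at about (207–286, 165–224), with the wheel at (245, 175). The tweezers, cap, barrel, tape and battery lie around it. I'll enlarge it next.

```bash
python3 - <<'E'
from h import *
im=cv2.imread("pics/top0.png")[150:240,190:300]
cv2.imwrite("pics/top0c.png",cv2.resize(im,None,fx=7,fy=6.6666,interpolation=cv2.INTER_CUBIC)[:600])
for u,v,z in[(207,167,.012),(284,164,.012),(286,222,.012),(208,225,.012)]: print(ray("top",u,v,z).round(4))
E
```

```text
[ 0.5206 -0.1218  0.012 ]
[ 0.5329 -0.3207  0.012 ]
[ 0.3835 -0.3283  0.012 ]
[ 0.3712 -0.129   0.012 ]
```

View pics/top0c.png

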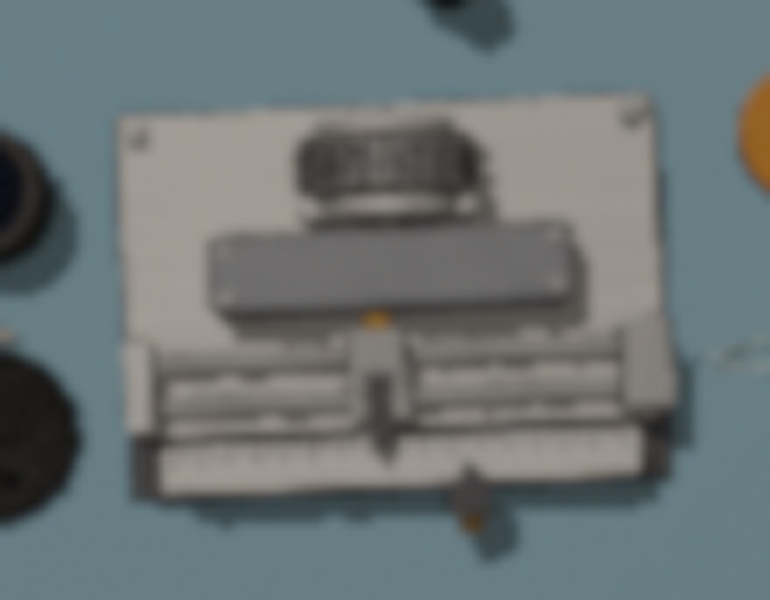

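The crop shows the pointer tip at about (386, 462), the mark's nose at (470, 466), the wheel at around (388, 165), and the base's rear corners at (120, 117) and (655, 95).

```bash
cat >> h.py <<'E'
def crop2px(a,b): return 190-.5+(a+.5)/7, 150-.5+(b+.5)/6.6667
def gauge():
    a=ray("top",*crop2px(120,117),.012)[:2]; b=ray("top",*crop2px(655,95),.012)[:2]
    y=(a-b)/np.linalg.norm(a-b); x=np.array([y[1],-y[0]])
    return (a+b)/2-.075*x,x,y
E
python3 - <<'E'
from h import *
o,x,y=gauge(); print("org",o,"yaw",np.arctan2(x[1],x[0]))
for nm,a,b,z in[("ptr",386,462,.058),("mark",470,466,.058),("mark53",470,466,.053),("boxL",208,240,.065),("boxR",570,222,.065),("boxFL",215,312,.065),("boxFR",578,298,.065),("wheeltop",388,160,.092),("jawR fr",677,403,.059),("jawR rear",665,318,.059)]:
    p=ray("top",*crop2px(a,b),z)[:2]-o; print(nm,(1e3*np.array([p@x,p@y])).round(1))
w=o+.038*x; s=sense(); p=s["position"]
from scipy.spatial.transform import Rotation as R
q=s["orientation"]; M=R.from_quat([*q[1:],q[0]]).as_matrix(); print(M.round(3))
print("wheel_top",w,"toolshift cm to +y12mm, z .12:",100*M.T@(np.r_[w+.012*y,.12]-p))
E
```

```text
org [ 0.45192549 -0.22470001] yaw 0.0659949278862448
ptr [-63.6   5.7]
mark [-66.3 -23.8]
mark53 [-66.2 -23.8]
boxL [20.9 64.9]
boxR [ 22.1 -62.9]
boxFL [-5.9 63.4]
boxFR [ -6.2 -64.4]
wheeltop [44.9 -0. ]
jawR fr [-46.2 -97.7]
jawR rear [-14.6 -95. ]
[[ 0.923  0.386 -0.   ]
 [ 0.386 -0.923  0.001]
 [ 0.    -0.001 -1.   ]]
wheel_top [ 0.48984277 -0.22219403] toolshift cm to +y12mm, z .12: [ 37.01193929 -16.7097953    8.97105354]
```

The gauge x readings sit a consistent +6.7 mm off (gearbox, jaws and wheel all agree), so I correct the origin by that. The y readings are consistent. The jaw needs about 29.5 mm of travel, which is about 63 mm of fingertip roll.

Emit:
{"method": "move_arm", "body": {
  "targets": [
    [[5,-2.2,0,0.05,1],[10,-4.4,0,0.1,1],[15,-6.6,0,0.15,1],[20,-8.8,0,0.2,1],[25,-11,0,0.25,1],[30,-13.2,0,0.3,1],[35,-15.4,2,0.33,1],[37.6,-16.5,5,0.33,1]]
  ],
  "force": 10
}}

```text
clock: 1.1
position: [0.4969, -0.2083, 0.1597]
orientation: [0.0, 0.999, 0.034, 0.001]
ft_force: [-0.6, -0.3, -0.1]
width: 0.0105
gripper_force: 0.0
```

```bash
cat >> h.py <<'E'
def gf():
    from scipy.spatial.transform import Rotation as R
    o,x,y=gauge(); o=o+.0067*x; s=sense(); q=s["orientation"]; M=R.from_quat([*q[1:],q[0]]).as_matrix()
    p=s["position"]-np.r_[o,0]; print("tcp gauge mm",(1e3*np.array([p[:2]@x,p[:2]@y,p[2]])).round(2),"yaw err",np.arctan2(M[1,0],M[0,0])-np.arctan2(x[1],x[0]),"F",s["ft_force"].round(2),"w",s["width"],"t",s["clock"])
E
python3 - <<'E'
from h import *
gf(); c=snap("scene","pics/s1.png")
cv2.imwrite("pics/s1c.png",cv2.resize(cv2.imread("pics/s1.png")[120:260,140:330],None,fx=4,fy=4,interpolation=cv2.INTER_CUBIC))
E
```

```text
tcp gauge mm [ 39.29  13.37 159.66] yaw err 0.0016396221843439918 F [-0.57 -0.32 -0.1 ] w 0.01045893793460387 t 1.1
```

View pics/s1c.png

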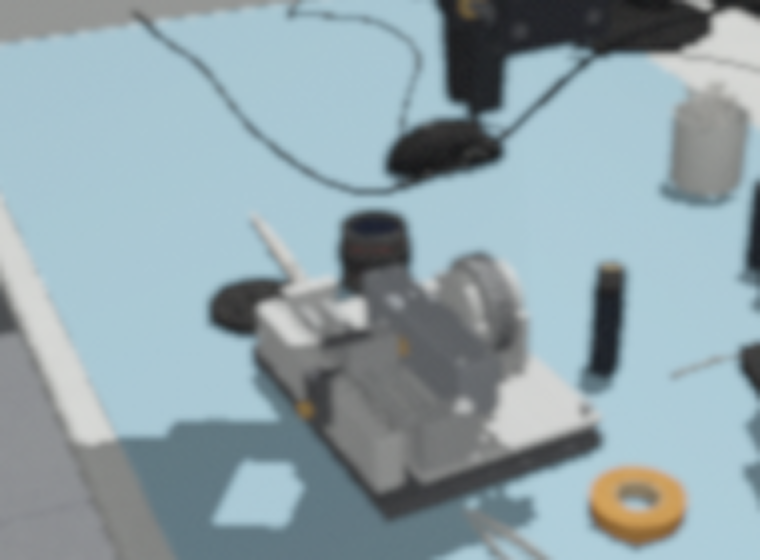

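The shut fingers hang above the wheel (crop ~(470, 105)) and the area is clear. Lowering to just above the rim.

Emit:
{"method": "move_arm", "body": {
  "targets": [
    [[-0.1,0,2.5,0,1],[-0.1,0,5,0,1],[-0.1,0,6,0,1],[-0.1,0,6.4,0,1],[-0.1,0,6.4,0,1]]
  ]
}}

```text
clock: 1.78
position: [0.4945, -0.2106, 0.0965]
orientation: [0.0, 0.999, 0.033, 0.0]
ft_force: [0.0, 0.1, 0.1]
width: 0.0011
gripper_force: 0.0
```

```bash
python3 -c "from h import *; gf()"
```

```text
tcp gauge mm [36.74 11.24 96.48] yaw err -0.00035605816850049765 F [0.03 0.06 0.1 ] w 0.001060408856102413 t 1.775
```

Emit:
{"method": "move_arm", "body": {
  "targets": [
    [[0.1,0,0.3,0,1],[0.1,0,0.5,0,1],[0.1,0,0.6,0,1],[0.1,0,0.65,0,1],[0.1,0,0.65,0,1]]
  ]
}}

```text
clock: 2.4
position: [0.4954, -0.2103, 0.0895]
orientation: [0.0, 0.999, 0.033, 0.0]
ft_force: [-0.8, -0.6, 0.9]
width: 0.0007
gripper_force: 0.0
```

```bash
python3 -c "from h import *; gf()"
```

```text
tcp gauge mm [37.61 11.54 89.48] yaw err -0.00015849632807626857 F [-0.78 -0.63  0.9 ] w 0.000675819422751627 t 2.4
```

Emit:
{"method": "move_arm", "body": {
  "targets": [
    [[0,0,0.15,0,1],[0,0.3,0.1,0,1],[0,0.6,0.05,0,1],[0,0.9,0,0,1],[0,1.2,0,0,1]]
  ]
}}

```text
clock: 3.02
position: [0.4962, -0.2225, 0.0895]
orientation: [0.0, 0.999, 0.033, 0.0]
ft_force: [-0.1, 0.5, -0.6]
width: 0.0004
gripper_force: 0.0
```

```bash
python3 -c "from h import *; gf()"
```

```text
tcp gauge mm [37.59 -0.75 89.5 ] yaw err -0.00032209038141171875 F [-0.1   0.52 -0.57] w 0.00040994883793912535 t 3.025
```

Emit:
{"method": "move_arm", "body": {
  "targets": [
    [[0,0.3,0,0,1],[0,0.6,0.05,0,1],[0,0.9,0.1,0,1],[0,1.1,0.1,0,1]]
  ]
}}

```text
clock: 3.52
position: [0.4968, -0.2334, 0.0884]
orientation: [-0.0, 0.999, 0.033, -0.0]
ft_force: [0.1, 1.0, -1.0]
width: 0.0003
gripper_force: 0.0
```

```bash
python3 -c "from h import *; gf()"
```

```text
tcp gauge mm [ 37.55 -11.61  88.37] yaw err -0.00021534305203811666 F [ 0.12  0.96 -1.03] w 0.00026497161917948543 t 3.525
```

Emit:
{"method": "move_arm", "body": {
  "targets": [
    [[0,0,-1,0,1],[0,0,-2.5,0,1],[0,-2.3,-2.5,0,1],[0,-2.3,-2.5,0,1]]
  ]
}}

```text
clock: 4.03
position: [0.495, -0.2081, 0.1136]
orientation: [-0.0, 0.999, 0.034, -0.0]
ft_force: [-0.3, 0.7, 0.6]
width: 0.0006
gripper_force: 0.0
```

```bash
python3 - <<'E'
from h import *
gf(); c=snap("top","pics/top1.png")
im=cv2.imread("pics/top1.png")[150:240,190:300]
cv2.imwrite("pics/top1c.png",cv2.resize(im,None,fx=7,fy=6.6666,interpolation=cv2.INTER_CUBIC)[:600])
E
```

```text
tcp gauge mm [ 37.4   13.68 113.63] yaw err 0.0018004468843764998 F [-0.29  0.74  0.65] w 0.0005827376343342243 t 4.025
```

View pics/top1c.png

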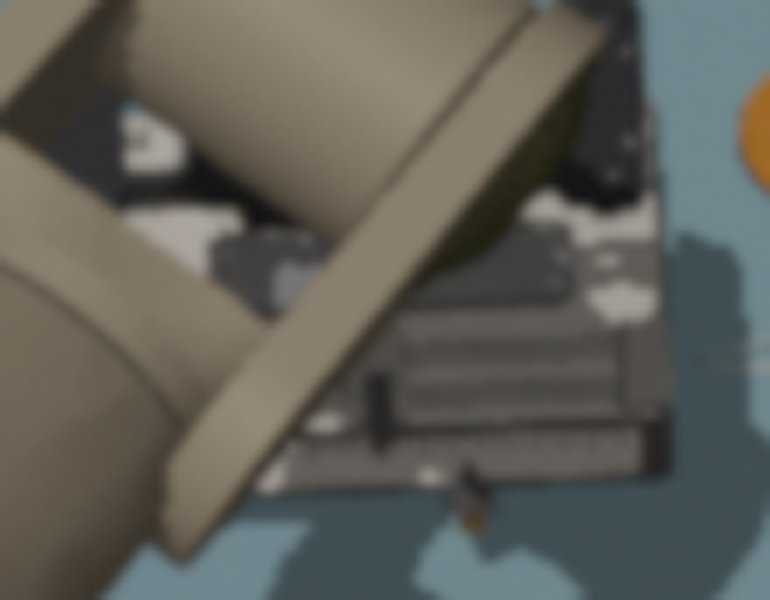

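The top view shows the pointer still at (382, 450) and the mark at (470, 470). The wheel hasn't moved, so the finger barely touched it. I'll go over the wheel centre and probe down in small steps.

Emit:
{"method": "move_arm", "body": {
  "targets": [
    [[0,1.35,0,0,1],[0,1.35,1.5,0,1],[0,1.35,2.2,0,1],[0,1.35,2.4,0,1],[0,1.35,2.5,0,1],[0,1.35,2.5,0,1]]
  ]
}}

```text
clock: 4.82
position: [0.4964, -0.2237, 0.0886]
orientation: [0.0, 0.999, 0.033, 0.0]
ft_force: [-0.2, 1.3, -0.7]
width: 0.0007
gripper_force: 0.0
```

Emit:
{"method": "move_arm", "body": {
  "targets": [
    [[0,0,0.1,0,1],[0,0,0.1,0,1]]
  ]
}}

```text
clock: 5.08
position: [0.4963, -0.2237, 0.0875]
orientation: [0.0, 0.999, 0.033, 0.0]
ft_force: [-0.2, -0.2, -0.2]
width: 0.0005
gripper_force: 0.0
```

Emit:
{"method": "move_arm", "body": {
  "targets": [
    [[0,0,0.1,0,1],[0,0,0.1,0,1]]
  ]
}}

```text
clock: 5.32
position: [0.4962, -0.2237, 0.0864]
orientation: [-0.0, 0.999, 0.033, -0.0]
ft_force: [-0.4, -0.7, -0.7]
width: 0.0007
gripper_force: 0.0
```

```bash
python3 - <<'E'
from h import *
gf(); c=snap("scene","pics/s2.png")
cv2.imwrite("pics/s2c.png",cv2.resize(cv2.imread("pics/s2.png")[150:250,190:310],None,fx=6,fy=6,interpolation=cv2.INTER_CUBIC))
E
```

```text
tcp gauge mm [37.53 -1.91 86.38] yaw err -0.0001762437750266327 F [-0.43 -0.65 -0.68] w 0.000733821845867262 t 5.325
```

View pics/s2c.png

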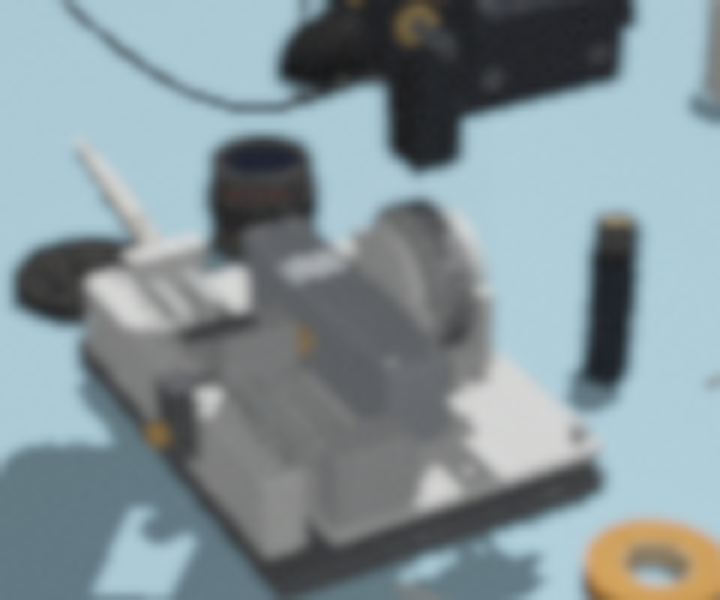

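The fingertip (crop ~(425, 165)) shows clear of the wheel top (~(415, 200)). I'll check this against projections.

```bash
python3 - <<'E'
from h import *
p=sense()["position"]; o,x,y=gauge()
def cr(q): return ((np.array(proj("scene",q))+.5-[190,150])*6).round(0)
print("tcp",cr(p))
for dx in(0,.0067):
  O=o+dx*x
  G=lambda a,b,c: np.r_[O+a*x+b*y,c]
  print(dx,"wheeltop",cr(G(.038,0,.092)),"boxcorners",[cr(G(a,b,.065)).tolist() for a,b in((-.014,-.065),(.016,-.065),(-.014,.065),(.016,.065))],
   "jawfixed front top", cr(G(-.055,-.098,.059)),"base rearR",cr(G(.075,-.1,.012)),cr(G(.075,-.1,0)),"mark",cr(G(-.0705,-.0238,.058)))
E
```

```text
tcp [423. 223.]
0 wheeltop [407. 213.] boxcorners [[374.0, 379.0], [441.0, 358.0], [225.0, 232.0], [288.0, 215.0]] jawfixed front top [320. 465.] base rearR [609. 472.] [607. 496.] mark [195. 381.]
0.0067 wheeltop [421. 209.] boxcorners [[389.0, 374.0], [455.0, 354.0], [239.0, 228.0], [301.0, 212.0]] jawfixed front top [336. 460.] base rearR [623. 467.] [621. 491.] mark [210. 377.]
```

```bash
python3 - <<'E'
from h import *
o,x,y=gauge(); p=np.array([.495,-.2081,.1136])
for h in(.064,.09,.12,.15):
  for a in(-.0375,.0375):
    q=p+np.r_[a*x-.0935*y,h]; u=proj("top",q); print(h,a,((u+.5-[190,150])*[7,6.667]).round(0))
print("obs corner crop (645,200), px; upper edge beyond?")
g=cv2.imread("pics/top1.png")
im=cv2.resize(g[110:210,180:300],None,fx=6,fy=6,interpolation=cv2.INTER_CUBIC)
im2=cv2.resize(cv2.imread("pics/scene0.png")[130:250,90:250],None,fx=5,fy=5,interpolation=cv2.INTER_CUBIC)
cv2.imwrite("pics/mix.png",cv2.resize(np.vstack([im2]),(800,600)))
cv2.imwrite("pics/t1d.png",im)
E
```

```text
0.064 -0.0375 [639. 235.]
0.064 0.0375 [628.  14.]
0.09 -0.0375 [644. 228.]
0.09 0.0375 [633.   2.]
0.12 -0.0375 [650. 219.]
0.12 0.0375 [638. -13.]
0.15 -0.0375 [657. 210.]
0.15 0.0375 [644. -29.]
obs corner crop (645,200), px; upper edge beyond?
```

View pics/t1d.png

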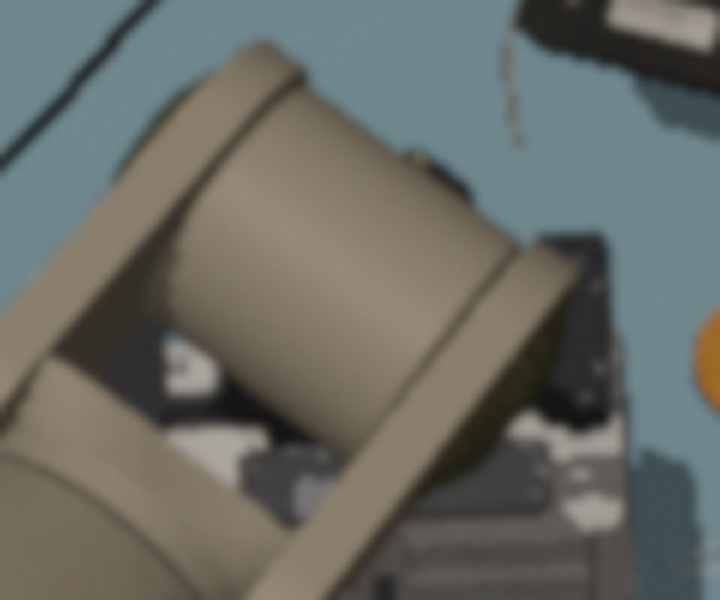

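Here the gripper body's right end spans (605, 235)–(605, 420), so laterally it is where expected. The finger really does end some 15–25 mm higher than reported, so I'll keep probing down, watching the force.

Emit:
{"method": "move_arm", "body": {
  "targets": [
    [[0,0,0.2,0,1],[0,0,0.4,0,1],[0,0,0.4,0,1]]
  ]
}}

```text
clock: 5.75
position: [0.4961, -0.2236, 0.0822]
orientation: [-0.0, 0.999, 0.033, -0.0]
ft_force: [-0.2, -0.3, 0.2]
width: 0.0004
gripper_force: 0.0
```

Emit:
{"method": "move_arm", "body": {
  "targets": [
    [[0,0,0.2,0,1],[0,0,0.4,0,1],[0,0,0.4,0,1]]
  ]
}}

```text
clock: 6.12
position: [0.4962, -0.2237, 0.0783]
orientation: [-0.0, 0.999, 0.033, -0.0]
ft_force: [0.3, -0.5, 0.1]
width: 0.0003
gripper_force: 0.0
```

Emit:
{"method": "move_arm", "body": {
  "targets": [
    [[0,0,0.2,0,1],[0,0,0.2,0,1]]
  ]
}}

```text
clock: 6.38
position: [0.4962, -0.2237, 0.0763]
orientation: [-0.0, 0.999, 0.033, -0.0]
ft_force: [0.2, -0.1, 0.6]
width: 0.0003
gripper_force: 0.0
```

Emit:
{"method": "move_arm", "body": {
  "targets": [
    [[0,0,0.2,0,1],[0,0,0.2,0,1]]
  ]
}}

```text
clock: 6.62
position: [0.4962, -0.2237, 0.0743]
orientation: [-0.0, 0.999, 0.033, -0.0]
ft_force: [0.7, 0.2, 0.3]
width: 0.0005
gripper_force: 0.0
```

Emit:
{"method": "move_arm", "body": {
  "targets": [
    [[0,0,0.2,0,1],[0,0,0.2,0,1]]
  ]
}}

```text
clock: 6.88
position: [0.4962, -0.2237, 0.0723]
orientation: [-0.0, 0.999, 0.033, -0.0]
ft_force: [0.8, -0.8, -0.2]
width: 0.0005
gripper_force: 0.0
```

Emit:
{"method": "move_arm", "body": {
  "targets": [
    [[0,0,0.2,0,1],[0,0,0.2,0,1]]
  ]
}}

```text
clock: 7.12
position: [0.4962, -0.2237, 0.0703]
orientation: [-0.0, 0.999, 0.033, -0.0]
ft_force: [1.1, 0.2, -0.2]
width: 0.0004
gripper_force: 0.0
```

```bash
python3 - <<'E'
from h import *
gf(); c=snap("scene","pics/s3.png")
cv2.imwrite("pics/s3c.png",cv2.resize(cv2.imread("pics/s3.png")[150:250,190:310],None,fx=6,fy=6,interpolation=cv2.INTER_CUBIC))
E
```

```text
tcp gauge mm [37.53 -1.9  70.3 ] yaw err -0.00016204903384473002 F [ 1.1   0.17 -0.23] w 0.00043046004674196124 t 7.125
```

View pics/s3c.png

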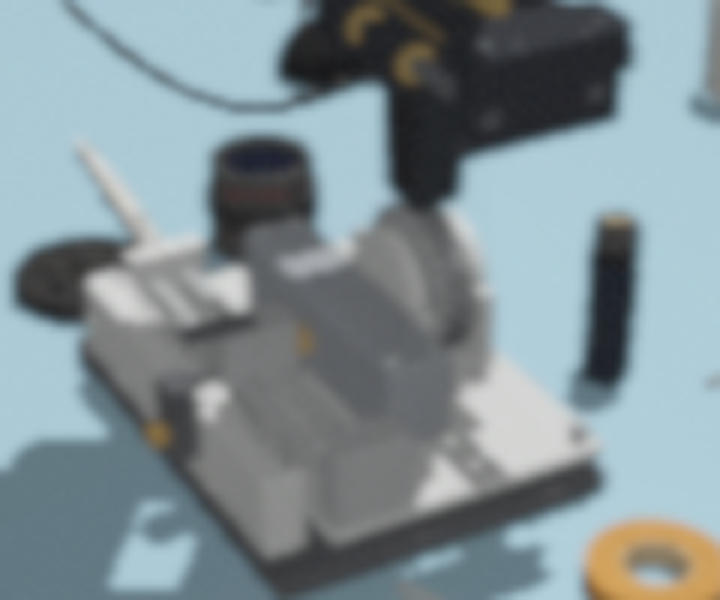

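The fingertip (425, 203) now appears just at the rim. Stepping by about 1 mm.

Emit:
{"method": "move_arm", "body": {
  "targets": [
    [[0,0,0.1,0,1],[0,0,0.1,0,1]]
  ]
}}

```text
clock: 7.42
position: [0.4962, -0.2237, 0.0694]
orientation: [-0.0, 0.999, 0.033, -0.0]
ft_force: [-0.4, 1.1, 0.8]
width: 0.0003
gripper_force: 0.0
```

Emit:
{"method": "move_arm", "body": {
  "targets": [
    [[0,0,0.1,0,1],[0,0,0.1,0,1]]
  ]
}}

```text
clock: 7.68
position: [0.4962, -0.2237, 0.0684]
orientation: [-0.0, 0.999, 0.033, -0.0]
ft_force: [-0.4, 0.9, 0.4]
width: 0.0002
gripper_force: 0.0
```

Emit:
{"method": "move_arm", "body": {
  "targets": [
    [[0,0,0.1,0,1],[0,0,0.1,0,1]]
  ]
}}

```text
clock: 7.92
position: [0.4962, -0.2237, 0.0674]
orientation: [-0.0, 0.999, 0.033, -0.0]
ft_force: [0.0, 0.3, 0.1]
width: 0.0002
gripper_force: 0.0
```

Emit:
{"method": "move_arm", "body": {
  "targets": [
    [[0,0,0.1,0,1],[0,0,0.1,0,1]]
  ]
}}

```text
clock: 8.18
position: [0.4962, -0.2237, 0.0664]
orientation: [-0.0, 0.999, 0.033, -0.0]
ft_force: [-0.1, 0.5, 0.3]
width: 0.0005
gripper_force: 0.0
```

Emit:
{"method": "move_arm", "body": {
  "targets": [
    [[0,0,0.1,0,1],[0,0,0.1,0,1]]
  ]
}}

```text
clock: 8.43
position: [0.4962, -0.2237, 0.0654]
orientation: [-0.0, 0.999, 0.033, -0.0]
ft_force: [0.1, -1.0, 0.3]
width: 0.0008
gripper_force: 0.0
```

Emit:
{"method": "move_arm", "body": {
  "targets": [
    [[0,0,0.1,0,1],[0,0,0.1,0,1]]
  ]
}}

```text
clock: 8.68
position: [0.4962, -0.2237, 0.0644]
orientation: [-0.0, 0.999, 0.033, -0.0]
ft_force: [-0.7, 0.2, -0.6]
width: 0.0005
gripper_force: 0.0
```

Emit:
{"method": "move_arm", "body": {
  "targets": [
    [[0,0,0.1,0,1],[0,0,0.1,0,1]]
  ]
}}

```text
clock: 8.93
position: [0.4963, -0.2238, 0.0636]
orientation: [0.0, 0.999, 0.033, 0.0]
ft_force: [-0.8, 0.3, 2.1]
width: 0.0005
gripper_force: 1.0
```

Emit:
{"method": "move_arm", "body": {
  "targets": [
    [[0,0,0.1,0,1],[0,0,0.1,0,1]]
  ]
}}

```text
clock: 9.18
position: [0.4963, -0.2238, 0.0626]
orientation: [0.0, 0.999, 0.033, 0.0]
ft_force: [-0.2, 0.1, 3.0]
width: 0.0008
gripper_force: 1.5
```

Contact: 3 N at a reported z of 62.6 mm, so the real fingertip is about 28 mm above the reported TCP. Stroking now from here.

Emit:
{"method": "move_arm", "body": {
  "targets": [
    [[0,0,0.1,0,1],[0,0.2,0.1,0,1],[0,0.4,0.1,0,1],[0,0.6,0.1,0,1],[0,0.8,0.1,0,1],[0,0.8,0.1,0,1]]
  ]
}}

```text
clock: 9.93
position: [0.4969, -0.2321, 0.0615]
orientation: [0.0, 0.999, 0.033, 0.0]
ft_force: [0.1, -1.0, 3.4]
width: 0.0005
gripper_force: 2.0
```

```bash
cat >> h.py <<'E'
def look(i):
    a=cv2.imread("pics/top0.png",0).astype(int) ; snap("top",f"pics/top{i}.png")
    im=cv2.imread(f"pics/top{i}.png")[185:235,225:280]
    cv2.imwrite(f"pics/top{i}c.png",cv2.resize(im,None,fx=12,fy=12,interpolation=cv2.INTER_CUBIC))
    g=cv2.cvtColor(im,cv2.COLOR_BGR2GRAY); print(g[24:31,10:40])
E
python3 -c "from h import *; gf(); look(2)"
```

```text
tcp gauge mm [ 37.69 -10.38  61.51] yaw err -0.00035403404744055456 F [ 0.11 -1.02  3.42] w 0.0005245241826027459 t 9.925
[[124 133 136 136 136 136 137 136 136 133 127 109  82  63  61  67  72  72
   73  73  73  73  73  74  76  75  75  77  76  75]
 [131 134 135 136 136 137 137 137 135 129 113  87  64  62  66  71  72  74
   75  76  75  75  75  77  80  81  80  81  81  81]
 [132 133 134 135 136 137 136 136 131 117  91  63  56  65  72  76  79  80
   81  83  82  82  82  84  87  87  87  88  86  87]
 [130 132 133 134 134 135 136 133 121  95  66  49  50  59  69  79  84  85
   85  85  85  84  84  84  85  84  83  81  79  78]
 [129 130 131 133 133 134 134 125 103  72  50  42  41  50  60  69  72  73
   72  72  71  72  75  74  72  71  69  67  66  64]
 [128 129 130 131 132 132 127 111  81  54  42  39  40  45  51  54  55  55
   56  56  59  70  83  79  71  63  62  64  68  68]
 [127 128 129 130 130 126 112  87  66  51  42  39  46  53  60  62  65  66
   68  69  83 105 120 114 100  88  82  78  80  81]]
```

Emit:
{"method": "move_arm", "body": {
  "targets": [
    [[0,0,-1,0,1],[0,-1,-1,0,1],[0,-2,-1,0,1],[0,-2,-0.5,0,1],[0,-2,-0.2,0,1],[0,-2,0,0,1],[0,-2,0,0,1]]
  ]
}}

```text
clock: 10.85
position: [0.4954, -0.2119, 0.0615]
orientation: [-0.0, 0.999, 0.033, -0.0]
ft_force: [-1.7, 1.2, 4.6]
width: 0.0002
gripper_force: 2.0
```

```bash
python3 -c "from h import *; gf()"
```

```text
tcp gauge mm [37.55  9.89 61.47] yaw err -0.0004508640975915412 F [-1.73  1.18  4.59] w 0.0002180124172756523 t 10.85
```

Emit:
{"method": "move_arm", "body": {
  "targets": [
    [[0,0.3,0,0,1],[0,0.6,0,0,1],[0,0.9,0,0,1],[0,1.2,0,0,1],[0,1.5,0,0,1],[0,1.8,0,0,1],[0,2,0,0,1],[0,2,0,0,1]]
  ]
}}

```text
clock: 11.85
position: [0.4969, -0.2321, 0.0615]
orientation: [0.0, 0.999, 0.033, 0.0]
ft_force: [-0.9, -0.3, 4.4]
width: 0.0005
gripper_force: 2.0
```

```bash
python3 - <<'E'
from h import *
gf(); snap("top","pics/top3.png")
o,x,y=gauge(); O=o+.0067*x
a=np.hstack([cv2.resize(cv2.imread(f"pics/top{i}.png")[185:235,225:275],None,fx=8,fy=8,interpolation=cv2.INTER_CUBIC) for i in(0,3)])
cv2.imwrite("pics/cmp.png",a)
E
```

```text
tcp gauge mm [ 37.69 -10.38  61.51] yaw err -0.00031042405801483264 F [-0.93 -0.34  4.41] w 0.0005334678379401871 t 11.85
```

View pics/cmp.png

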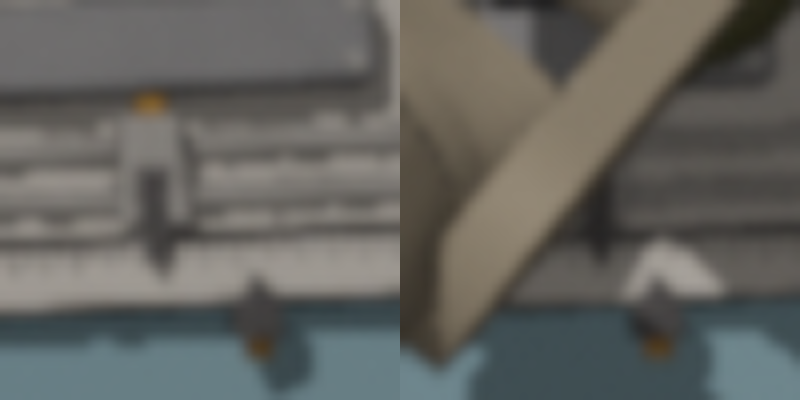

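In the right half the pointer is at about (200, 262) after removing the panel offset, and the mark is at (257, 285). The jaw has moved about 12–13 mm, as the stroke predicts, so about 16–17 mm remain. Another 20 mm stroke, then 12 mm, then a clear view.

Emit:
{"method": "move_arm", "body": {
  "targets": [
    [[0,0,-1,0,1],[0,-1,-1,0,1],[0,-2,-1,0,1],[0,-2,-0.5,0,1],[0,-2,-0.2,0,1],[0,-2,0,0,1],[0,-2,0,0,1]]
  ]
}}

```text
clock: 12.78
position: [0.4955, -0.2119, 0.0615]
orientation: [0.0, 0.999, 0.033, 0.0]
ft_force: [-1.2, 0.5, 5.1]
width: 0.0007
gripper_force: 2.0
```

Emit:
{"method": "move_arm", "body": {
  "targets": [
    [[0,0.3,0,0,1],[0,0.6,0,0,1],[0,0.9,0,0,1],[0,1.2,0,0,1],[0,1.5,0,0,1],[0,1.8,0,0,1],[0,2,0,0,1],[0,2,0,0,1]]
  ]
}}

```text
clock: 13.78
position: [0.4969, -0.2321, 0.0615]
orientation: [0.0, 0.999, 0.033, 0.0]
ft_force: [-1.3, -1.5, 4.1]
width: 0.0008
gripper_force: 2.0
```

Emit:
{"method": "move_arm", "body": {
  "targets": [
    [[0,0,-1,0,1],[0,-1,-1,0,1],[0,-1.6,-1,0,1],[0,-1.6,-0.5,0,1],[0,-1.6,-0.2,0,1],[0,-1.6,0,0,1],[0,-1.6,0,0,1]]
  ]
}}

```text
clock: 14.65
position: [0.4957, -0.2159, 0.0615]
orientation: [0.0, 0.999, 0.033, -0.0]
ft_force: [-1.8, 0.9, 4.2]
width: 0.0006
gripper_force: 2.0
```

Emit:
{"method": "move_arm", "body": {
  "targets": [
    [[0,0.3,0,0,1],[0,0.6,0,0,1],[0,0.9,0,0,1],[0,1.2,0,0,1],[0,1.2,0,0,1]]
  ]
}}

```text
clock: 15.28
position: [0.4966, -0.2282, 0.0615]
orientation: [0.0, 0.999, 0.033, 0.0]
ft_force: [-0.8, -1.4, 5.1]
width: 0.0005
gripper_force: 2.0
```

Emit:
{"method": "move_arm", "body": {
  "targets": [
    [[0,0,-2,0,1],[0,0,-6,0,1],[0,5,-8,0,1],[0,10,-8,0,1],[0,15,-8,0,1],[0,20,-8,0,1],[0,25,-8,0,1],[0,25,-8,0,1]]
  ]
}}

```text
clock: 16.27
position: [0.5121, -0.48, 0.1395]
orientation: [-0.0, 1.0, 0.031, -0.0]
ft_force: [-0.5, 0.1, -1.0]
width: 0.0005
gripper_force: 0.0
```

```bash
python3 - <<'E'
from h import *
gf(); snap("top","pics/top4.png")
cv2.imwrite("pics/t4c.png",cv2.resize(cv2.imread("pics/top4.png")[185:235,225:291],None,fx=12,fy=12,interpolation=cv2.INTER_CUBIC))
E
```

```text
tcp gauge mm [  36.48 -258.72  139.5 ] yaw err -0.003319555676270791 F [-0.46  0.14 -1.  ] w 0.0005395347595381337 t 16.275
```

View pics/t4c.png

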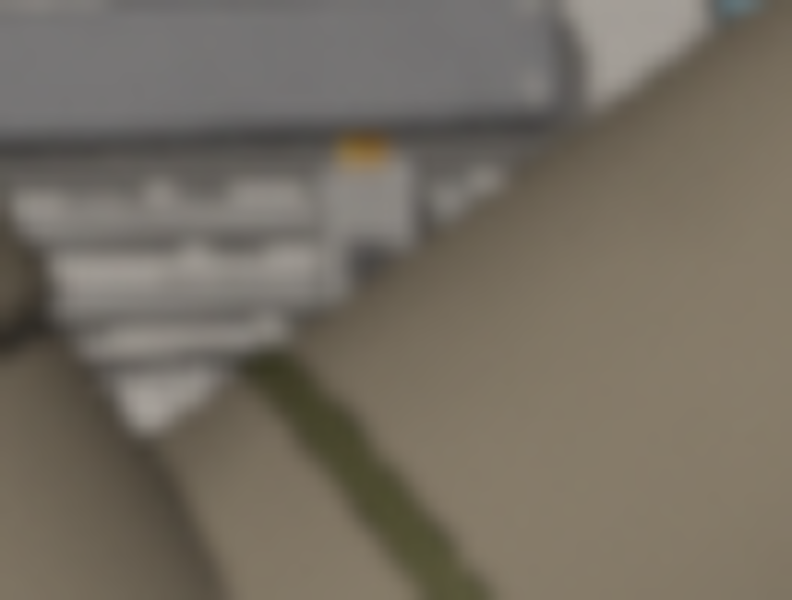

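The arm still blocks the pointer. The jaw's orange spot is visible at (364, 152), which means about 27.5 mm travelled so far. I'll move back further and measure in code.

Emit:
{"method": "move_arm", "body": {
  "targets": [
    [[-5,0,-3,0,1],[-10,0,-5,0,1],[-15,0,-5,0,1],[-20,0,-5,0,1],[-25,0,-5,0,1],[-28,2,-5,0,1],[-28,2,-5,0,1]]
  ]
}}

```text
clock: 17.2
position: [0.2338, -0.5154, 0.1915]
orientation: [0.0, 0.999, 0.032, 0.0]
ft_force: [0.2, -0.1, 0.4]
width: 0.0008
gripper_force: 0.0
```

```bash
python3 - <<'E'
from h import *
gf(); snap("top","pics/top5.png")
o,x,y=gauge(); np.set_printoptions(linewidth=200)
def gy(u,v,z): p=ray("top",u,v,z)[:2]-o; return (1e3*p@y).round(2)
for i in(0,4,5):
    im=cv2.imread(f"pics/top{i}.png").astype(float)
    b,g,r=[im[185:208,225:285,k] for k in range(3)]
    w=np.clip(r-b-45,0,None); vv,uu=np.mgrid[185:208,225:285]
    u,v=(w*uu).sum()/w.sum(),(w*vv).sum()/w.sum(); print(i,"orange",u,v,gy(u,v,.058))
for i in(0,5):
    g=cv2.cvtColor(cv2.imread(f"pics/top{i}.png"),cv2.COLOR_BGR2GRAY); print(i); print(g[208:230,238:264])
E
```

```text
tcp gauge mm [-243.52 -275.66  191.5 ] yaw err -0.002181675396848451 F [ 0.2  -0.1   0.39] w 0.000800634036267768 t 17.2
0 orange 243.25252525252526 197.5050505050505 7.13
4 orange 254.83870967741936 197.21505376344086 -21.57
5 orange 254.84931506849315 197.21917808219177 -21.59
0
[[127 116 117 110  89  70  67  81 107 113 100 102 117 124 126 127 125 124 124 124 123 120 119 118 118 118]
 [120 115 118 110  89  71  68  84 109 117 104 103 113 116 117 117 117 115 115 114 112 111 110 109 107 106]
 [112 113 119 114  94  73  67  83 109 118 103  93  95  96  98 102 104 104 103 104 103 100 100 100  99  99]
 [105 107 117 116  96  73  66  80 106 116 102  86  88  91  97 111 119 119 119 120 118 109 111 117 117 116]
 [121 120 118 108  88  71  65  74  92  99  91  89 103 112 117 127 133 134 132 132 129 118 119 124 123 119]
 [131 126 113  93  79  68  65  67  69  70  70  78  98 109 111 114 116 115 114 114 111 105 104 105 101  96]
 [111 107  96  87  81  73  66  63  58  61  63  70  77  83  85  87  88  90  90  95  96  99  98 100 103 107]
 [103 103 102 107 100  82  68  63  70  92  99 102 101 107 109 112 111
[... 3193 characters left out ...]
  79  76  72  67  67  67  67  65  63  62  60  59  59  61]
 [ 60  59  58  59  61  61  61  61  62  64  67  67  67  66  64  58  60  63  64  64  63  62  61  63  66  67]
 [ 67  66  66  67  67  68  67  67  67  68  68  69  69  68  67  60  61  63  63  62  62  61  61  63  68  73]
 [ 76  72  70  68  71  73  77  77  77  76  76  77  77  76  74  70  69  66  63  59  58  59  59  64  72  85]
 [ 95  86  79  77  80  90  97  98  98  98  98  98  98  98  98  95  92  78  63  57  56  59  62  66  73  89]
 [113 105 100  98 101 108 114 115 115 115 115 115 115 115 115 115 110  91  70  61  59  64  67  68  70  83]
 [119 117 116 115 116 118 120 120 120 120 120 120 119 120 120 119 116 102  85  72  65  66  68  68  69  81]]
```

The pointer centreline, extended along the gauge's x, meets the mark's nose to within about 0.3 px (≈0.7 mm). The hand is clear, so I'm handing in.

```bash
python3 -c "from station import *; print(sign_off())"
```

```text
the job is handed in; nothing more can be done
None
```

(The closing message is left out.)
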